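# Dispatcher's desk: put the flat radio battery on charge and latch the guard

## Task

Stand the red-banded radio battery pack gently in the yellow-edged well of the charging station, then push the clear sliding guard shut over it by its orange tab until the catch clicks and the guard stays shut by itself. Push gently, stopping as soon as it has clicked rather than forcing it against its stop, and leave everything else on the desk where it is.

Things in the scene. Friction and masses are not known exactly. Their poses are not given: they have to be found in the camera images.
- flat_pack_center (a point): Centre of the flat battery pack to be charged: an upright black block 30 (its x) x 56 (its y) x 62 mm tall with a red band and red top, about 160 g, standing on the desk. A half turn makes no difference. Grasp it across its 30 mm x sides.
- full_pack_center (a point): Centre of the charged pack, the same block with a green band and green top; stays where it is.
- well (a point): Centre of the charging well's floor, 12 mm above the desk; z up, +y the guard's closing direction. Yellow guides 20 mm high leave a 36 (x) x 62 (y) mm place for the pack; a seated pack's centre is 31 mm above this point. Around them the well is open to grey walls, 135 (x) by 85 mm (y) inside, 68 mm deep: fingers fit beside the pack's upper half, 45 mm free in x.
- tab (a point): Centre of the guard's orange push tab, 60 (x) x 10 (y) x 36 mm tall, standing on the guard's trailing (-y) end: foot 88, top 124 mm above the desk; axes as the well's. With the guard open it is 211 mm to -y of the well's centre. Push it to +y on its -y face with shut fingers; nothing stands behind it. Push rather than pinch it.
- guard (a joint): Slide of the guard, a clear 138 x 145 mm plate with orange edges, in m: 0 open, growing as it closes. A spring pulls it open with about 3 N (0.6 N friction) and throws it open when let go unlatched. It is shut somewhere between 0.117 and 0.164, depending on where its catch is clamped: not measured, to be felt. Stop pushing at the click; over 20 N on the catch or stop damages it.
- charger: Fixed grey charging station, origin at desk level 72.5 mm to -y of the well, y -160 to +210 mm, 150 mm wide, rails 94 mm high. Its catch, a dark bridge with a red-capped bolt at the +y end (124 mm high), is worked by the guard: from about 14 mm before shut the push rises within 2 mm of travel to about 7-9 N, then fades to nothing at the click, 2 mm before shut; just beyond shut is a firm stop.
- mug: Blue mug, 80 mm across, 95 mm tall, origin under its centre; bystander.
- pen_cup: Black pen cup, 76 mm across, 100 mm tall, pens to 155 mm, origin under its centre; bystander.
- calculator: Grey calculator 85 x 150 x 18 mm, lying flat, origin under its centre; bystander.
- handset: Black hand-held radio lying flat, 130 x 58 x 34 mm with a 90 mm aerial along +x, origin under its centre; bystander.
- stapler: Red stapler 35 x 140 x 45 mm, origin under its centre; bystander.
- mouse: Black computer mouse 100 x 60 x 33 mm, origin under its centre; bystander.
Not all that is in view belongs to the job. What is shaped like the part that bears flat_pack_center but purple is not meant.

How it is judged:
On the way, in this order (a step that is already met when the one before it is completed fails the run):
1. the red-banded pack stands released in the well while the guard is still open (x of flat_pack_center in the frame of well between -0.006 and 0.006 m and y of flat_pack_center in the frame of well between -0.006 and 0.006 m and z of flat_pack_center in the frame of well below 0.035 m and angle between flat_pack_center's own z axis and vertical below 0.12 rad and contact force between the fingers and flat_pack below 0.5 N and value of joint guard below 0.03 m), for 0.2 s.
2. the guard stays shut with nothing of the robot touching it (value of joint guard above 0.1155 m and velocity of joint guard between -0.01 and 0.01 m/s and contact force between each of the fingers, the arm and guard below 0.3 N), for 0.3 s.
At the end, for the whole second after the job is handed in: The red-banded pack stands at rest in the well (within 6 mm of its centre, its centre less than 35 mm above the floor, tilted under 0.12 rad), the guard is latched: at rest at more than 0.1155 m with nothing holding it but its catch (unlatched, its spring opens it) (x of flat_pack_center in the frame of well between -0.006 and 0.006 m and y of flat_pack_center in the frame of well between -0.006 and 0.006 m and z of flat_pack_center in the frame of well below 0.035 m and angle between flat_pack_center's own z axis and vertical below 0.12 rad and value of joint guard above 0.1155 m and velocity of joint guard between -0.01 and 0.01 m/s and linear speed of flat_pack below 0.02 m/s); the robot touches nothing.
It fails at once if the guard is forced against its catch or stop with more than 20 N (contact force between guard and charger above 20 N).
It fails at once if the red-banded pack is slammed or pressed into the station with more than 40 N (contact force between flat_pack and charger above 40 N).
It fails at once if anything else on the desk (charged pack, mug, pen cup, calculator, handset, stapler, mouse) is moved more than 30 mm (distance of any of full_pack_center, mug, pen_cup, calculator, handset, stapler, mouse from where it was at the start of the episode above 0.03 m).
It also fails if it takes over 72 s, if anything falls off the work surface, if the arm or the gripper's body presses on something with over 40 N, if the wrist force passes 120 N, or if a joint passes its speed limit or range.

## Robot

A 6-joint arm with a two-finger parallel gripper is mounted at the origin on the work surface. World frame = base frame: x ahead of the robot, y to its left, z up, the work surface at z = 0. Lengths are in m, angles in rad, forces in N, time in s.
With the tool pointing down it reaches from about 0.25 to 0.775 m from the base axis. Payload 4 kg.
Tool frame: the origin (TCP) lies where the fingers leave the gripper's body, on its centre line; the fingertips stand 97 mm ahead of it and the grasp point (between the pads) lies 78 mm ahead of it (ctrl.hold_point_z is the distance from the TCP to the grasp point, in m); z points along the fingers, y is the direction in which the jaws open and shut (so a half turn about z gives the same grasp; the last joint's range is limited). The gripper opens to 94 mm and grips with 3 to 60 N. Pads are 16 mm wide; open, the fingers measure 119 mm over their backs; the gripper's body (75 mm by 177 mm) begins 78 mm behind the grasp point.
Start: joints at [-1.268, 0.087, 1.371, -0, 1.684, -0.103], TCP at [0.217, -0.505, 0.303] pointing down, gripper open.
Joint ranges: [-3.1, 3.1], [-0.76, 2.03], [0.27, 2.55], [-1.08, 4.22], [0.17, 2.65], [-2.57, 2.57]. Speed limits (rad/s): [2.79, 2.79, 3.14, 3.14, 3.14, 3.14].

## Interface

Orientations are given as [roll, pitch, yaw] about the fixed x, y, z axes, in that order (R = Rz(yaw) Ry(pitch) Rx(roll)).
In Python, from bench import ctrl, camera, trace gives the robot as it stands.
- The arm moves only by the tool jog_arm, never from a script. Its argument "targets" is one flat list of numbers, 6 for each row, row after row: the shift along the tool's x, y, z in m, then the turn, a rotation vector about the tool's x, y, z in degrees. In form: [tx, ty, tz, rx, ry, rz, tx, ty, tz, rx, ry, rz, ...]. A call has 1 to 12 rows; each row is the pose to reach, as a shift and turn from the pose commanded when the call began, along the tool's axes at that moment; what a row does not reach only later rows make up. A row lasts 1/8 s, in which the tool goes at most 62.5 mm and 10.7 degrees, less where a joint would pass 70% of its speed; a pose out of reach is approached as far as the arm can. A call with a gripper value outside its range is refused whole. "claw" is the closure, from -1 (fully open) to 1 (shut), so that 0 is half open, set as the call begins (left out, the last holds). The fingers move at their own pace and stop on an object; "force" is the grip in N (left out, the last holds). Time passes only in rows, so rows that repeat a pose let the fingers close. It gives the time, the measured TCP pose, the force and the opening at its end, in the units of the state.
- ctrl.sense(): the state, without advancing time (a new reading comes with each control period).
- camera(name): name is "side" or "top"; returns a dict with "color" (420x560x3 uint8, red, green, blue), "z_map" (420x560 float32, m along the optical axis (not along the pixel's ray), 0 where there is no reading), "intrinsics" (3x3 intrinsics, pixels), "R" (3x3) and "t" (3): a world point X has camera coordinates R X + t. Camera axes: x right, y down, z forward; pixel columns grow to the right and rows downward; lengths in m; the calibration is good to about 2 mm. A picture is of the moment at which its call begins.
- ctrl.finish_job(): hands the job in, once; it reports no verdict.
Trained networks look in the newest picture that a camera, given by its name, has taken for a name from the list of things; names that differ only in an ending like _2 or _b are one class to them, and where a whole thing is asked for, a point or a joint stands for the part that bears it (a point fixed in the world has none). Each returns a list of dicts, best first, with "confidence" (0 to 1); they miss things now and then, are a little off and sometimes report something else, mostly with a low value. They report only what shows in the picture. A call takes as long as a camera call. They do not tell look-alikes from the thing itself.
- trace(label, camera): "mask" (420x560 bool, what is visible of it) and "uv" ([column, row] in pixels, amid what is visible of it).
The state is a dict: "time": time; "qpos": joint angles; "qvel": joint speeds; "joint_torque": joint torques, N m; "position": TCP position; "orientation": TCP orientation; "ft_force": force on the tool from outside, world axes, zero at the start; "wrist_torque": the same for the moment, N m; "width": finger opening in m.
Only numpy, scipy, OpenCV 4.12 (cv2) and the standard library are available. Lean on these libraries where they do the work, as an engineer would, in place of code of your own. Each camera call takes 0.05 s, during which the arm holds its last target. There are 200 camera calls.

## Working session

There is one attempt and no reset: what is moved stays moved. The work goes in short steps, Python scripts to look and compute and a tool call to move; the robot and the scene stay as the last step left them, time stands still between calls to the robot, and variables do not carry over. Pictures are saved under pics/ and viewed, about 8 in all and at most 12, crops included, and the job is handed in when it is done.

Besides the shell and the picture viewer there is one more tool, called after "Request:" by a JSON object that holds its "name" and its "arguments". jog_arm: Moves the arm, as the interface text tells. Its arguments: {"type":"object","properties":{"targets":{"type":"array"},"claw":{"type":"number"},"force":{"type":"number"}},"required":["targets"]}

```bash
mkdir -p pics; cat > h.py <<'E'
import numpy as np,cv2
from bench import ctrl,camera,trace
def world(c,mask=None):
    z=c["z_map"];K=c["intrinsics"];v,u=np.indices(z.shape)
    P=np.stack([(u-K[0,2])/K[0,0]*z,(v-K[1,2])/K[1,1]*z,z],-1)
    return (P-c["t"])@c["R"]
def save(c,n): cv2.imwrite(f"pics/{n}.png",c["color"][:,:,::-1])
E
python3 - <<'E'
from h import *
print(ctrl.sense())
for n in("top","side"):
    c=camera(n);save(c,n+"0");W=world(c);print(n,"campos",-c["R"].T@c["t"])
    for l in("flat_pack_center","full_pack_center","well","tab","guard","charger","mug","pen_cup","handset","stapler","mouse","calculator"):
        for d in trace(l,n)[:3]:
            m=d["mask"]&(c["z_map"]>0);p=W[m]
            if len(p): print(l,round(d["confidence"],2),np.round(d["uv"]),m.sum(),np.median(p,0).round(3),np.percentile(p,3,0).round(3),np.percentile(p,97,0).round(3))
E
```

```text
{'time': 0.0, 'qpos': array([-1.26809361e+00,  8.79249364e-02,  1.37222587e+00, -7.51838580e-06,
        1.68359566e+00, -1.03113124e-01]), 'qvel': array([-0.00093865, -0.00027167, -0.00097465,  0.00077119, -0.00115047,
       -0.00068194]), 'joint_torque': array([-1.48642739e-03, -3.40186644e+01, -3.02426112e+01,  7.17271375e-02,
        3.30818142e-02, -1.68929278e-04]), 'position': array([ 0.21701002, -0.50501453,  0.30153479]), 'orientation': array([-3.13944951e+00, -2.14260245e-04,  4.05814776e-01]), 'ft_force': array([ 0.40885194, -0.03086793, -0.12862777]), 'wrist_torque': array([ 0.03488008,  0.00361745, -0.03358196]), 'width': 0.0939613893020987}
top campos [ 0.35120952 -0.05331919  1.79862577]
flat_pack_center 0.75 [359. 202.] 180 [ 0.585 -0.315  0.061] [ 0.567 -0.343  0.003] [ 0.606 -0.292  0.071]
flat_pack_center 0.71 [383. 218.] 201 [ 0.524 -0.402  0.061] [ 0.508 -0.431  0.007] [ 0.545 -0.377  0.069]
flat_pack_center 0.46 [383. 182.] 176 [ 0.649 -0.399  0.061] [ 0.622 -0.418  0.02 ] [ 0.675 -0.387  0.07 ]
full_pack_center 0.5 [366. 240.] 161 [ 0.445 -0.331  0.062] [ 0.43
[... 2161 characters left out ...]
.597  0.405 -0.001] [0.693 0.54  0.123]
pen_cup 0.41 [378. 374.] 1364 [ 0.529 -0.556  0.042] [ 0.517 -0.618 -0.   ] [ 0.558 -0.487  0.048]
handset 0.72 [303. 382.] 1879 [ 0.371 -0.49   0.034] [ 0.33  -0.576  0.003] [ 0.446 -0.415  0.038]
stapler 0.8 [378. 377.] 1192 [ 0.529 -0.559  0.043] [ 0.518 -0.617  0.009] [ 0.551 -0.49   0.048]
mouse 0.91 [201. 142.] 394 [0.474 0.408 0.025] [0.431 0.39  0.008] [0.52  0.446 0.036]
mouse 0.34 [241. 115.] 609 [0.627 0.419 0.074] [0.597 0.405 0.007] [0.663 0.477 0.133]
calculator 0.57 [156. 173.] 796 [0.287 0.335 0.017] [0.249 0.277 0.006] [0.325 0.42  0.022]
calculator 0.54 [288. 213.] 2021 [ 0.553 -0.077  0.089] [ 0.493 -0.149  0.084] [0.625 0.003 0.122]
```

```bash
python3 - <<'E'
import cv2,numpy as np
s=cv2.imread("pics/side0.png")[110:410,150:450]; t=cv2.imread("pics/top0.png")[120:320,180:440]
cv2.imwrite("pics/a.png",cv2.resize(s,None,fx=2,fy=2,interpolation=2)); cv2.imwrite("pics/b.png",cv2.resize(t,None,fx=3,fy=3,interpolation=2))
E
```

```text
(no output)
```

View pics/a.png

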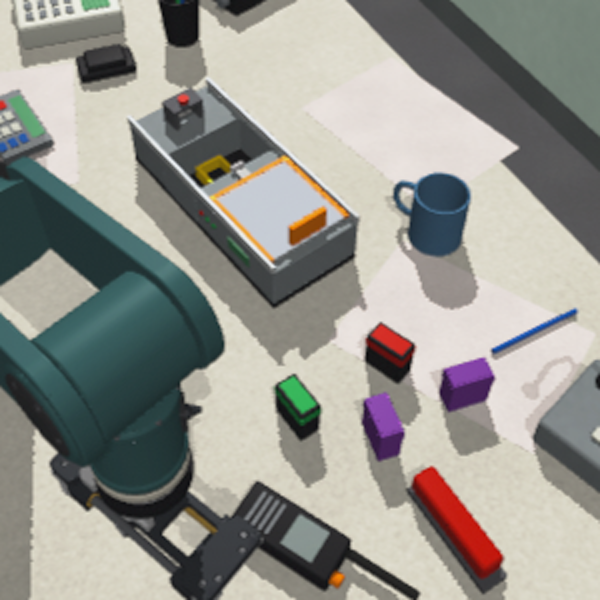

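View pics/b.png

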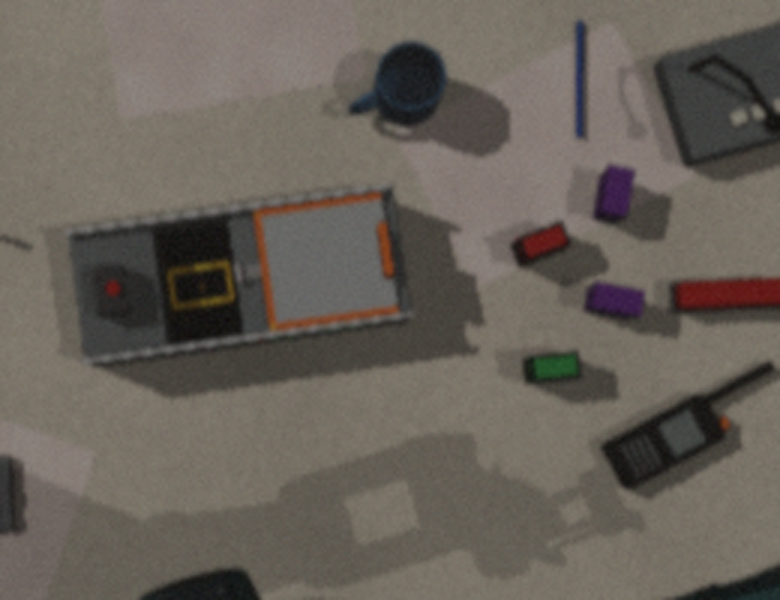

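Packs: red at side (345,284) / top (361,201); the green and two purples are distinct. The guard is open, with its tab on the right end and the well (yellow) at top (247,215). Next I'll measure the exact poses.

```bash
cat >> h.py <<'E'
def rect(P):
    (c,(w,h),a)=cv2.minAreaRect((P[:,:2]*1000).astype(np.float32)); return np.round(c,1),round(w,1),round(h,1),round(a,1)
def redpack(c,W,zlo=.05,zhi=.075,ctr=None,r=.06):
    hsv=cv2.cvtColor(c["color"],cv2.COLOR_RGB2HSV);h=hsv[...,0]
    m=((h<8)|(h>172))&(hsv[...,1]>130)&(hsv[...,2]>60)&(c["z_map"]>0)
    m&=(W[...,2]>zlo)&(W[...,2]<zhi)
    if ctr is not None: m&=np.hypot(W[...,0]-ctr[0],W[...,1]-ctr[1])<r
    return m
E
python3 - <<'E'
from h import *
for n in("top","side"):
    c=camera(n);W=world(c);hsv=cv2.cvtColor(c["color"],cv2.COLOR_RGB2HSV);H,S,V=[hsv[...,i] for i in range(3)]
    m=redpack(c,W,ctr=(.587,-.318)); P=W[m];print(n,"red",m.sum(),rect(P),np.median(P,0).round(4))
    K=c["intrinsics"];Z0=.062
    # plane-projected pixels (ignores depth noise)
    def plane(mask,z):
        v,u=np.nonzero(mask);d=np.stack([(u-K[0,2])/K[0,0],(v-K[1,2])/K[1,1],np.ones(len(u))],-1)@c["R"];o=-c["R"].T@c["t"]
        return o+d*((z-o[2])/d[:,2])[:,None]
    print(" red plane",rect(plane(m,.062)), plane(m,.062).mean(0).round(4))
    C=trace("charger",n)[0]["mask"]
    y=C&(H>20)&(H<35)&(S>120)&(V>60); q=plane(y,.032);print(" yellow",y.sum(),rect(q),q.mean(0).round(4), 'z',np.median(W[y],0).round(3))
    o=C&(H>5)&(H<19)&(S>130)&(V>70); t=o&(W[...,2]>.1);g=o&(W[...,2]<.1)
    print(" tab",t.sum(),rect(plane(t,.124)),np.median(W[t],0).round(4)," guard",rect(plane(g,.088)))
    r=C&(W[...,2]>.088)&(W[...,2]<.1)&(V>150)&(S<60);print(" rails",r.sum(),rect(plane(r,.094)))
    b=C&((H<5)|(H>174))&(S>140)&(W[...,2]>.105);print(" bolt",b.sum(),plane(b,.124).mean(0).round(4) if b.any() else 0)
E
```

```text
top red 93 (array([ 588.3, -320.3]), 22.5, 47.3, 22.8) [ 0.588  -0.3203  0.0625]
 red plane (array([ 588.2, -320. ]), 22.2, 47.1, 23.2) [ 0.5881 -0.32    0.062 ]
 yellow 65 (array([532.6,  70.1]), 49.4, 70.4, 5.5) [0.5323 0.061  0.032 ] z [0.53  0.059 0.03 ]
 tab 62 (array([551.7, -79.6]), 137.6, 134.2, 18.9) [ 0.5656 -0.1361  0.1233]  guard (array([556.5, -72. ]), 136.9, 147.8, 9.6)
 rails 0 (array([0., 0.]), 0.0, 0.0, 0.0)
 bolt 17 [0.5163 0.1611 0.124 ]
side red 197 (array([ 587.5, -324.7]), 30.5, 56.7, 22.1) [ 0.5867 -0.3269  0.0625]
 red plane (array([ 585.2, -328. ]), 34.1, 57.8, 21.7) [ 0.5859 -0.3261  0.062 ]
 yellow 137 (array([562.4,  75.9]), 138.9, 73.3, 9.7) [0.5258 0.0862 0.032 ] z [0.525 0.097 0.028]
 tab 157 (array([ 563.1, -149.1]), 69.2, 25.8, 13.0) [ 0.5657 -0.1437  0.1172]  guard (array([558.8, -73. ]), 136.3, 147.4, 9.2)
 rails 1247 (array([540.5,  19.6]), 153.1, 362.2, 9.5)
 bolt 21 [0.5154 0.1563 0.124 ]
```

Request:
{"name": "jog_arm", "arguments": {"targets": [0.14, -0.007, 0.02, 0, 0, -30, 0.28, -0.014, 0.04, 0, 0, -60, 0.412, -0.021, 0.053, 0, 0, -89.2, 0.412, -0.021, 0.053, 0, 0, -89.2, 0.412, -0.021, 0.053, 0, 0, -89.2, 0.412, -0.021, 0.053, 0, 0, -89.2, 0.412, -0.021, 0.053, 0, 0, -89.2, 0.412, -0.021, 0.053, 0, 0, -89.2, 0.412, -0.021, 0.053, 0, 0, -89.2, 0.412, -0.021, 0.053, 0, 0, -89.2, 0.412, -0.021, 0.053, 0, 0, -89.2, 0.412, -0.021, 0.053, 0, 0, -89.2], "claw": -1}}

```text
time: 3.0
position: [0.5872, -0.3236, 0.2498]
orientation: [3.142, 0.0, 1.962]
ft_force: [-0.9, -0.8, -0.4]
width: 0.0939
```

```bash
cat >> h.py <<'E'
def plane(c,mask,z):
    K=c["intrinsics"];v,u=np.nonzero(mask);d=np.stack([(u-K[0,2])/K[0,0],(v-K[1,2])/K[1,1],np.ones(len(u))],-1)@c["R"];o=-c["R"].T@c["t"]
    return o+d*((z-o[2])/d[:,2])[:,None]
E
python3 - <<'E'
from h import *
print(ctrl.sense()["position"],ctrl.sense()["orientation"])
for n in("top","side"):
    c=camera(n);W=world(c);hsv=cv2.cvtColor(c["color"],cv2.COLOR_RGB2HSV);H,S,V=[hsv[...,i] for i in range(3)]
    m=redpack(c,W,ctr=(.587,-.32));print(n,"red",m.sum(),rect(W[m]) if m.sum()>5 else 0)
    y=(H>20)&(H<35)&(S>110)&(V>50)&(np.hypot(W[...,0]-.533,W[...,1]-.069)<.05)&(W[...,2]>.02)&(W[...,2]<.045)
    print(" yellow",y.sum(),rect(W[y]),rect(plane(c,y,.032)))
    t=(H>5)&(H<19)&(S>130)&(V>70)&(W[...,2]>.117)&(W[...,2]<.13)&(np.hypot(W[...,0]-.566,W[...,1]+.138)<.05)
    print(" tabtop",t.sum(),rect(W[t]),W[t].mean(0).round(4))
    save(c,n+"1")
E
python3 -c "
import cv2,numpy as np
s=cv2.imread('pics/side1.png')[200:360,220:440]; t=cv2.imread('pics/top1.png')[160:270,190:410]
cv2.imwrite('pics/c.png',np.vstack([cv2.resize(s,(770,400))[:340],cv2.resize(t,(770,260))]))"
```

```text
[ 0.58721367 -0.3235599   0.24978476] [3.14151518e+00 1.50963493e-04 1.96185937e+00]
top red 74 (array([ 585.9, -315.3]), 22.5, 40.5, 21.0)
 yellow 57 (array([534.1,  72.3]), 48.9, 70.8, 10.6) (array([533.6,  72.1]), 47.0, 70.5, 11.1)
 tabtop 47 (array([ 566.7, -137.1]), 56.4, 9.7, 10.2) [ 0.5671 -0.1365  0.124 ]
side red 191 (array([ 587.2, -324.8]), 30.2, 57.0, 22.1)
 yellow 103 (array([528.6,  89.6]), 48.8, 47.0, 7.9) (array([527.8,  86.8]), 51.5, 40.9, 10.3)
 tabtop 87 (array([ 566.3, -141. ]), 58.3, 14.3, 6.7) [ 0.5664 -0.1423  0.1229]
```

View pics/c.png

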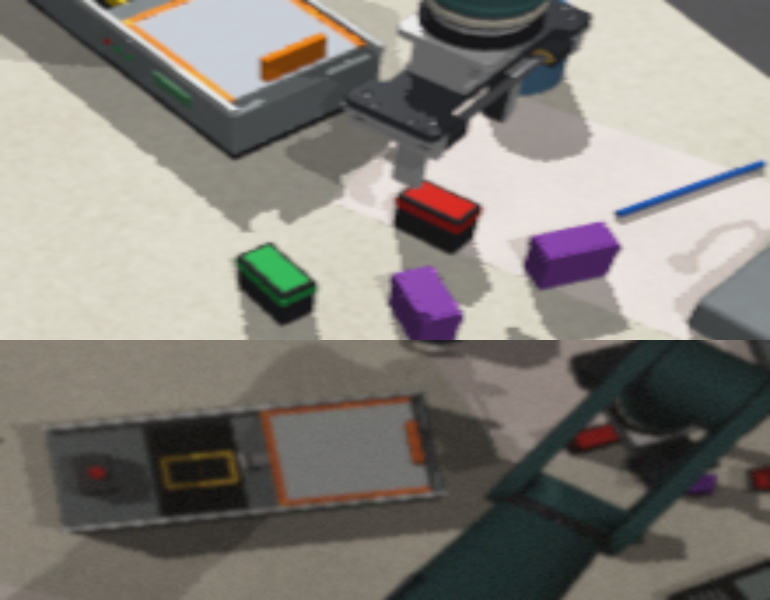

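The side view shows the jaws straddling the red pack squarely, with the neighbours clear. Top and side differ by about 4 mm in y, and both agree on the yaw. I'll descend and grip.

Request:
{"name": "jog_arm", "arguments": {"targets": [0, 0, 0.04, 0, 0, 0, 0, 0, 0.08, 0, 0, 0, 0, 0, 0.11, 0, 0, 0, 0, 0, 0.125, 0, 0, 0, 0, 0, 0.125, 0, 0, 0, 0, 0, 0.125, 0, 0, 0]}}

```text
time: 3.85
position: [0.5882, -0.324, 0.1267]
orientation: [3.14, 0.003, 1.963]
ft_force: [-0.6, -0.4, 0.7]
width: 0.0939
```

Request:
{"name": "jog_arm", "arguments": {"targets": [0, 0, 0, 0, 0, 0, 0, 0, 0, 0, 0, 0, 0, 0, 0, 0, 0, 0, 0, 0, 0, 0, 0, 0, 0, 0, 0, 0, 0, 0, 0, 0, 0, 0, 0, 0, 0, 0, 0, 0, 0, 0, 0, 0, 0, 0, 0, 0], "claw": 1, "force": 20}}

```text
time: 4.85
position: [0.5875, -0.3234, 0.1247]
orientation: [3.141, 0.0, 1.963]
ft_force: [0.3, 0.0, 0.0]
width: 0.0296
```

Request:
{"name": "jog_arm", "arguments": {"targets": [0, 0, -0.03, 0, 0, 0, 0, 0, -0.07, 0, 0, 0, 0, 0, -0.11, 0, 0, 0, 0, 0, -0.13, 0, 0, 0, 0, 0, -0.13, 0, 0, 0]}}

```text
time: 5.48
position: [0.5878, -0.3238, 0.2567]
orientation: [3.14, 0.003, 1.963]
ft_force: [0.8, -0.9, -2.4]
width: 0.0298
```

```bash
python3 - <<'E'
from h import *
s=ctrl.sense();print(s["position"],s["orientation"],s["width"],s["ft_force"])
for n in("side","top"):
    c=camera(n);W=world(c);save(c,n+"2")
    m=redpack(c,W,.1,.22,ctr=(.587,-.32));P=W[m];print(n,m.sum(),rect(P) if m.sum()>5 else 0, np.percentile(P[:,2],[2,10,50,90,98]).round(3) if m.sum() else 0)
    zt=np.percentile(P[:,2],80);k=m&(W[...,2]>zt-.012)
    K=c["color"]
c=camera("side");cv2.imwrite('pics/d.png',cv2.resize(c["color"][200:350,250:450,::-1],None,fx=3.5,fy=3.5,interpolation=2))
E
```

```text
[ 0.5877798  -0.32376429  0.25666458] [3.13967687 0.0032182  1.96258898] 0.029825161145964656 [ 0.75116351 -0.93481134 -2.39948352]
side 111 (array([ 592.7, -340.3]), 30.4, 25.3, 21.3) [0.176 0.179 0.193 0.197 0.207]
top 25 (array([ 580.9, -305.1]), 21.1, 11.7, 19.9) [0.187 0.189 0.194 0.196 0.197]
```

View pics/d.png

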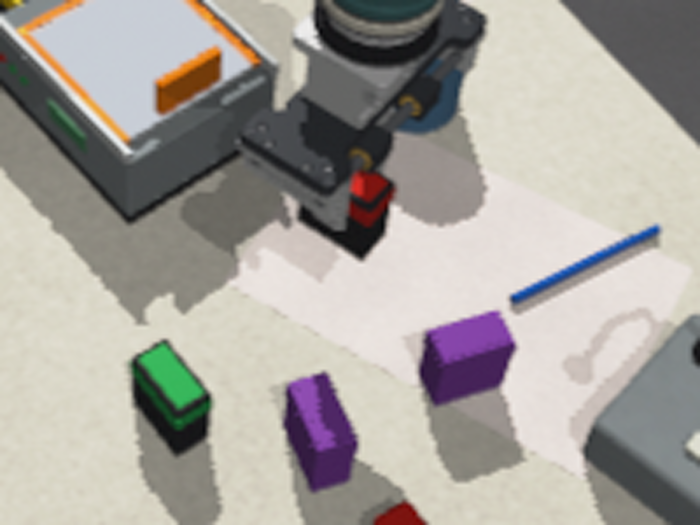

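Request:
{"name": "jog_arm", "arguments": {"targets": [0.02, 0.005, -0.035, 0, 0, 2, 0.08, 0.021, -0.035, 0, 0, 4, 0.14, 0.036, -0.035, 0, 0, 6, 0.2, 0.052, -0.035, 0, 0, 8, 0.26, 0.067, -0.035, 0, 0, 10, 0.32, 0.083, -0.035, 0, 0, 12, 0.365, 0.095, -0.035, 0, 0, 13, 0.383, 0.0992, -0.035, 0, 0, 13, 0.383, 0.0992, -0.035, 0, 0, 13, 0.383, 0.0992, -0.035, 0, 0, 13, 0.383, 0.0992, -0.035, 0, 0, 13]}}

```text
time: 7.0
position: [0.5331, 0.0669, 0.2894]
orientation: [-3.141, 0.0, 1.733]
ft_force: [0.1, -0.5, -1.9]
width: 0.0305
```

Request:
{"name": "jog_arm", "arguments": {"targets": [0, 0, 0.06, 0, 0, 0, 0, 0, 0.1, 0, 0, 0, 0, 0, 0.105, 0, 0, 0, 0, 0, 0.105, 0, 0, 0, 0, 0, 0.105, 0, 0, 0]}}

```text
time: 7.62
position: [0.5342, 0.0682, 0.1875]
orientation: [3.137, 0.001, 1.735]
ft_force: [0.8, -0.5, -1.7]
width: 0.0298
```

```bash
python3 - <<'E'
from h import *
s=ctrl.sense();print(s["position"],s["orientation"],s["width"],s["ft_force"])
ims=[]
for n,(r0,r1,c0,c1) in (("side",(120,270,200,340)),("top",(170,260,190,310))):
    c=camera(n);W=world(c);ims.append(cv2.resize(c["color"][r0:r1,c0:c1,::-1],(400,428 if n=="side" else 300),interpolation=2))
    for ctr,zl,zh in(((.533,.069),.06,.12),):
        m=redpack(c,W,zl,zh,ctr=ctr);print(n,m.sum(),rect(W[m]) if m.sum()>5 else 0)
ims[1]=cv2.copyMakeBorder(ims[1],0,128,0,0,0);cv2.imwrite("pics/e.png",np.hstack(ims))
E
```

```text
[0.53423341 0.06820748 0.18745079] [3.13662608e+00 8.22359551e-04 1.73534810e+00] 0.02981054945919422 [ 0.7810151  -0.46764752 -1.69870976]
side 37 (array([535.5,  41.9]), 15.6, 32.3, 66.5)
top 0 0
```

View pics/e.png

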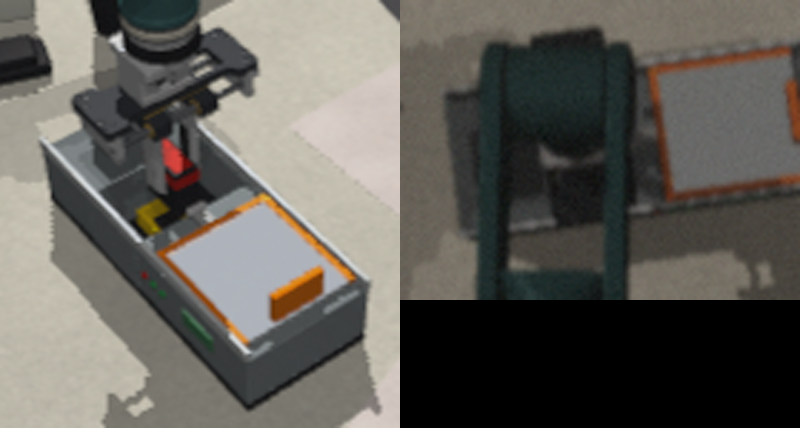

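The pack hangs upright over the well, between the fingers. I'll lower it in steps and watch the force.

Request:
{"name": "jog_arm", "arguments": {"targets": [0, 0, 0.015, 0, 0, 0, 0, 0, 0.022, 0, 0, 0, 0, 0, 0.025, 0, 0, 0, 0, 0, 0.028, 0, 0, 0, 0, 0, 0.031, 0, 0, 0, 0, 0, 0.034, 0, 0, 0, 0, 0, 0.034, 0, 0, 0, 0, 0, 0.034, 0, 0, 0]}}

```text
time: 8.72
position: [0.5329, 0.0684, 0.1508]
orientation: [3.141, 0.0, 1.736]
ft_force: [0.4, 0.1, -2.2]
width: 0.0298
```

Bottom is 6 mm inside the guides with no contact force. I'll continue down.

Request:
{"name": "jog_arm", "arguments": {"targets": [0, 0, 0.003, 0, 0, 0, 0, 0, 0.006, 0, 0, 0, 0, 0, 0.009, 0, 0, 0, 0, 0, 0.011, 0, 0, 0, 0, 0, 0.012, 0, 0, 0, 0, 0, 0.012, 0, 0, 0]}}

```text
time: 9.48
position: [0.5328, 0.0684, 0.1386]
orientation: [-3.142, 0.0, 1.736]
ft_force: [-0.5, -0.7, -1.6]
width: 0.0299
```

Request:
{"name": "jog_arm", "arguments": {"targets": [0, 0, 0.0005, 0, 0, 0, 0, 0, 0.001, 0, 0, 0, 0, 0, 0.0015, 0, 0, 0, 0, 0, 0.0015, 0, 0, 0]}}

```text
time: 9.98
position: [0.5327, 0.0684, 0.1371]
orientation: [-3.141, 0.0, 1.736]
ft_force: [0.3, -0.3, -2.4]
width: 0.0298
```

Request:
{"name": "jog_arm", "arguments": {"targets": [0, 0, 0.0005, 0, 0, 0, 0, 0, 0.001, 0, 0, 0, 0, 0, 0.001, 0, 0, 0, 0, 0, 0.001, 0, 0, 0]}}

```text
time: 10.48
position: [0.5328, 0.0684, 0.1366]
orientation: [3.141, 0.0, 1.736]
ft_force: [-1.6, 0.5, 1.8]
width: 0.0297
```

Request:
{"name": "jog_arm", "arguments": {"targets": [0, 0, 0, 0, 0, 0, 0, 0, 0, 0, 0, 0, 0, 0, 0, 0, 0, 0, 0, 0, 0, 0, 0, 0, 0, 0, 0, 0, 0, 0, 0, 0, 0, 0, 0, 0], "claw": -0.3}}

```text
time: 11.22
position: [0.5328, 0.0684, 0.1361]
orientation: [3.142, 0.0, 1.736]
ft_force: [0.5, 0.6, 0.2]
width: 0.061
```

Request:
{"name": "jog_arm", "arguments": {"targets": [0, 0, -0.02, 0, 0, 0, 0, 0, -0.06, 0, 0, 0, 0, 0, -0.12, 0, 0, 0, 0, 0, -0.14, 0, 0, 0, 0, 0, -0.14, 0, 0, 0]}}

```text
time: 11.85
position: [0.5336, 0.0685, 0.2786]
orientation: [3.136, 0.001, 1.736]
ft_force: [0.2, 0.5, -0.7]
width: 0.061
```

Contact was felt at the seated height (1.8 N), and the pack is released. Next I'll retract behind the tab with the fingers shut, then check the pack.

Request:
{"name": "jog_arm", "arguments": {"targets": [-0.05, 0, 0, 0, 0, 0, -0.11, 0, 0, 0, 0, 0, -0.17, 0, 0, 0, 0, 0, -0.23, 0, 0, 0, 0, 0, -0.26, 0, 0, 0, 0, 0, -0.26, 0, 0, 0, 0, 0, -0.26, 0, 0.04, 0, 0, 0, -0.26, 0, 0.075, 0, 0, 0, -0.26, 0, 0.079, 0, 0, 0, -0.26, 0, 0.079, 0, 0, 0, -0.26, 0, 0.079, 0, 0, 0], "claw": 1}}

```text
time: 13.22
position: [0.5763, -0.1879, 0.1993]
orientation: [3.139, 0.002, 1.736]
ft_force: [0.5, -1.3, 0.2]
width: 0.0004
```

```bash
python3 - <<'E'
from h import *
s=ctrl.sense();print(s["position"],s["orientation"],s["width"],s["ft_force"])
ims=[]
for n,(r0,r1,c0,c1) in (("side",(130,290,200,360)),("top",(160,260,200,320))):
    c=camera(n);W=world(c);ims.append(cv2.resize(c["color"][r0:r1,c0:c1,::-1],(400,400 if n=="side" else 333),interpolation=2))
    m=redpack(c,W,.065,.085,ctr=(.533,.069));print(n,m.sum(),rect(W[m]) if m.sum()>5 else 0,np.median(W[m],0))
    hsv=cv2.cvtColor(c["color"],cv2.COLOR_RGB2HSV);H,S,V=[hsv[...,i] for i in range(3)]
    y=(H>20)&(H<35)&(S>110)&(V>50)&(np.hypot(W[...,0]-.533,W[...,1]-.069)<.05)&(W[...,2]>.02)&(W[...,2]<.045)
    print(" yellow",y.sum(),rect(W[y]))
    t=(H>5)&(H<19)&(S>130)&(V>70)&(W[...,2]>.117)&(W[...,2]<.13)&(np.hypot(W[...,0]-.566,W[...,1]+.138)<.05)
    print(" tabtop",t.sum(),rect(W[t]))
ims[1]=cv2.copyMakeBorder(ims[1],0,67,0,0,0);cv2.imwrite("pics/f.png",np.hstack(ims))
E
```

```text
[ 0.57629706 -0.18792203  0.19931851] [3.13858526e+00 1.91762819e-03 1.73628658e+00] 0.00036141184311132496 [ 0.54889901 -1.32656561  0.16718366]
side 97 (array([532.9,  66.6]), 29.4, 53.6, 13.6) [0.53369634 0.06753206 0.07543674]
 yellow 42 (array([509.9,  87.3]), 44.4, 14.7, 80.4)
 tabtop 10 (array([ 580.7, -141.6]), 13.6, 3.5, 21.1)
top 94 (array([533.7,  71.3]), 23.5, 48.0, 9.5) [0.53246303 0.07047899 0.07571741]
 yellow 15 (array([532. ,  71.6]), 42.4, 71.4, 10.9)
 tabtop 24 (array([ 553.3, -138.8]), 29.5, 8.8, 9.9)
```

View pics/f.png

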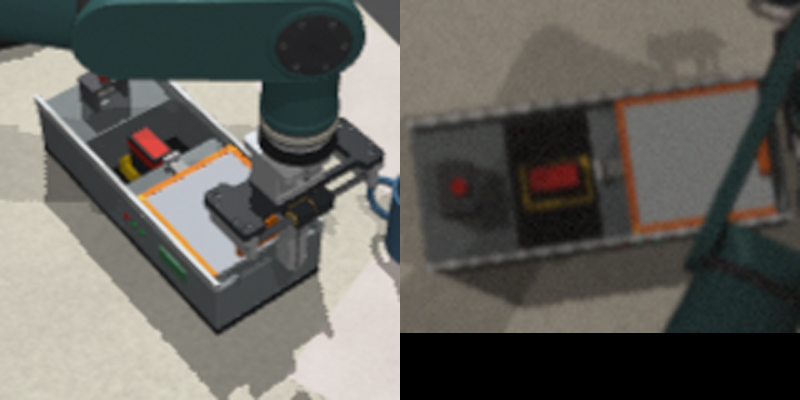

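The pack is seated: top at 0.075 m, centred in the yellow frame at top crop (555,178). The shut fingers stand behind the tab. I'll start pushing.

Request:
{"name": "jog_arm", "arguments": {"targets": [0.015, 0, 0, 0, 0, 0, 0.028, 0, 0, 0, 0, 0, 0.033, 0, 0, 0, 0, 0, 0.038, 0, 0, 0, 0, 0, 0.043, 0, 0, 0, 0, 0, 0.05, 0, 0, 0, 0, 0, 0.05, 0, 0, 0, 0, 0, 0.05, 0, 0, 0, 0, 0]}}

```text
time: 14.32
position: [0.5672, -0.1386, 0.1973]
orientation: [3.142, -0.0, 1.736]
ft_force: [-0.5, -2.2, 0.4]
width: 0.0004
```

Request:
{"name": "jog_arm", "arguments": {"targets": [0.01, 0, 0, 0, 0, 0, 0.022, 0, 0, 0, 0, 0, 0.034, 0, 0, 0, 0, 0, 0.046, 0, 0, 0, 0, 0, 0.058, 0, 0, 0, 0, 0, 0.068, 0, 0, 0, 0, 0, 0.075, 0, 0, 0, 0, 0, 0.075, 0, 0, 0, 0, 0, 0.075, 0, 0, 0, 0, 0]}}

```text
time: 15.45
position: [0.555, -0.0645, 0.197]
orientation: [3.142, -0.001, 1.736]
ft_force: [-0.4, -2.7, 1.2]
width: 0.0005
```

```bash
python3 - <<'E'
from h import *
n_=np.array([-.1645,.9864])
for i in range(3):
    s=ctrl.sense();print(s["position"],s["ft_force"],s["ft_force"][:2]@n_);c=camera("side" if i else "top");W=world(c)
    hsv=cv2.cvtColor(c["color"],cv2.COLOR_RGB2HSV);H,S,V=[hsv[...,k] for k in range(3)]
    t=(H>5)&(H<19)&(S>130)&(V>70)&(W[...,2]>.095)&(W[...,2]<.13)&(np.hypot(W[...,0]-.555,W[...,1]+.06)<.12)
    print(t.sum(),rect(W[t]) if t.sum()>4 else 0)
E
```

```text
[ 0.55499432 -0.06453646  0.19703342] [-0.36450487 -2.68189037  1.19113816] -2.5854556115479763
5 (array([534.8,  19.7]), 141.4, 31.4, 26.7)
[ 0.55501334 -0.06472761  0.1970451 ] [-1.044289   -1.87690895  1.60888461] -1.6795974496909112
70 (array([534.4, -56.6]), 23.5, 11.9, 11.1)
[ 0.5550376  -0.06480245  0.19706468] [-1.80723116 -2.33225624  0.56006873] -2.0032480278788487
70 (array([516.9, -62.4]), 59.3, 11.3, 13.0)
```

Request:
{"name": "jog_arm", "arguments": {"targets": [0.002, 0, 0, 0, 0, 0, 0.004, 0, 0, 0, 0, 0, 0.004, 0, 0, 0, 0, 0]}}

```text
time: 15.98
position: [0.5543, -0.0607, 0.1971]
orientation: [3.141, 0.0, 1.736]
ft_force: [0.7, -3.2, 0.2]
width: 0.0002
```

Request:
{"name": "jog_arm", "arguments": {"targets": [0.002, 0, 0, 0, 0, 0, 0.004, 0, 0, 0, 0, 0, 0.004, 0, 0, 0, 0, 0]}}

```text
time: 16.35
position: [0.5536, -0.0565, 0.1971]
orientation: [3.142, -0.0, 1.736]
ft_force: [0.3, -2.6, -0.8]
width: 0.0005
```

Request:
{"name": "jog_arm", "arguments": {"targets": [0.002, 0, 0, 0, 0, 0, 0.004, 0, 0, 0, 0, 0, 0.004, 0, 0, 0, 0, 0]}}

```text
time: 16.73
position: [0.5529, -0.0526, 0.1971]
orientation: [-3.142, -0.0, 1.736]
ft_force: [1.0, -2.9, -0.1]
width: 0.0007
```

Request:
{"name": "jog_arm", "arguments": {"targets": [0.002, 0, 0, 0, 0, 0, 0.004, 0, 0, 0, 0, 0, 0.004, 0, 0, 0, 0, 0]}}

```text
time: 17.1
position: [0.5523, -0.0487, 0.1971]
orientation: [-3.141, -0.0, 1.736]
ft_force: [1.5, -3.0, -1.2]
width: 0.0003
```

Request:
{"name": "jog_arm", "arguments": {"targets": [0.002, 0, 0, 0, 0, 0, 0.004, 0, 0, 0, 0, 0, 0.004, 0, 0, 0, 0, 0]}}

```text
time: 17.48
position: [0.5516, -0.0447, 0.1971]
orientation: [-3.142, -0.0, 1.736]
ft_force: [1.2, -2.1, -1.4]
width: 0.0011
```

Request:
{"name": "jog_arm", "arguments": {"targets": [0.002, 0, 0, 0, 0, 0, 0.004, 0, 0, 0, 0, 0, 0.004, 0, 0, 0, 0, 0]}}

```text
time: 17.85
position: [0.5509, -0.0408, 0.1971]
orientation: [-3.141, -0.0, 1.736]
ft_force: [1.1, -3.5, -1.0]
width: 0.0002
```

Request:
{"name": "jog_arm", "arguments": {"targets": [0.002, 0, 0, 0, 0, 0, 0.004, 0, 0, 0, 0, 0, 0.004, 0, 0, 0, 0, 0]}}

```text
time: 18.23
position: [0.5503, -0.0368, 0.1971]
orientation: [-3.141, -0.0, 1.736]
ft_force: [1.7, -1.5, -2.1]
width: 0.0008
```

Request:
{"name": "jog_arm", "arguments": {"targets": [0.002, 0, 0, 0, 0, 0, 0.004, 0, 0, 0, 0, 0, 0.004, 0, 0, 0, 0, 0]}}

```text
time: 18.6
position: [0.5496, -0.0329, 0.1971]
orientation: [-3.141, -0.0, 1.736]
ft_force: [0.6, -2.7, -2.2]
width: 0.0005
```

Request:
{"name": "jog_arm", "arguments": {"targets": [0.002, 0, 0, 0, 0, 0, 0.004, 0, 0, 0, 0, 0, 0.004, 0, 0, 0, 0, 0]}}

```text
time: 18.98
position: [0.5489, -0.0289, 0.1971]
orientation: [-3.141, -0.0, 1.736]
ft_force: [0.6, -3.0, -2.1]
width: 0.0006
```

Request:
{"name": "jog_arm", "arguments": {"targets": [0.002, 0, 0, 0, 0, 0, 0.004, 0, 0, 0, 0, 0, 0.004, 0, 0, 0, 0, 0]}}

```text
time: 19.35
position: [0.5483, -0.025, 0.1971]
orientation: [-3.141, -0.0, 1.736]
ft_force: [-0.5, -2.5, -1.4]
width: 0.0005
```

Request:
{"name": "jog_arm", "arguments": {"targets": [0.002, 0, 0, 0, 0, 0, 0.004, 0, 0, 0, 0, 0, 0.004, 0, 0, 0, 0, 0]}}

```text
time: 19.73
position: [0.5478, -0.022, 0.1971]
orientation: [-3.141, 0.002, 1.736]
ft_force: [1.2, -6.7, -3.9]
width: 0.0002
```

The push has risen to 6.8 N at y≈-0.022, so the catch is engaged. I'll go on in small steps.

Request:
{"name": "jog_arm", "arguments": {"targets": [0.001, 0, 0, 0, 0, 0, 0.002, 0, 0, 0, 0, 0, 0.002, 0, 0, 0, 0, 0]}}

```text
time: 20.1
position: [0.5476, -0.0212, 0.1972]
orientation: [-3.141, 0.005, 1.735]
ft_force: [0.7, -8.7, -4.0]
width: 0.0005
```

Request:
{"name": "jog_arm", "arguments": {"targets": [0.001, 0, 0, 0, 0, 0, 0.002, 0, 0, 0, 0, 0, 0.002, 0, 0, 0, 0, 0]}}

```text
time: 20.48
position: [0.5471, -0.0182, 0.1971]
orientation: [-3.141, 0.002, 1.735]
ft_force: [1.1, -5.9, -2.1]
width: 0.0001
```

Request:
{"name": "jog_arm", "arguments": {"targets": [0.001, 0, 0, 0, 0, 0, 0.002, 0, 0, 0, 0, 0, 0.002, 0, 0, 0, 0, 0]}}

```text
time: 20.85
position: [0.5467, -0.0155, 0.1971]
orientation: [-3.141, 0.0, 1.736]
ft_force: [0.1, -4.5, -2.5]
width: 0.0005
```

Request:
{"name": "jog_arm", "arguments": {"targets": [0.001, 0, 0, 0, 0, 0, 0.001, 0, 0, 0, 0, 0, 0.001, 0, 0, 0, 0, 0]}}

```text
time: 21.22
position: [0.5464, -0.0142, 0.1971]
orientation: [-3.141, -0.001, 1.736]
ft_force: [-0.5, -3.0, -2.5]
width: 0.0006
```

Request:
{"name": "jog_arm", "arguments": {"targets": [0.001, 0, 0, 0, 0, 0, 0.001, 0, 0, 0, 0, 0, 0.001, 0, 0, 0, 0, 0]}}

```text
time: 21.6
position: [0.5464, -0.0132, 0.1973]
orientation: [3.141, -0.0, 1.736]
ft_force: [0.1, -2.3, -1.6]
width: 0.0004
```

Request:
{"name": "jog_arm", "arguments": {"targets": [0.0007, 0, 0, 0, 0, 0, 0.0007, 0, 0, 0, 0, 0, 0.0007, 0, 0, 0, 0, 0]}}

```text
time: 21.98
position: [0.5463, -0.0127, 0.1973]
orientation: [3.141, -0.0, 1.736]
ft_force: [0.0, -3.0, -1.1]
width: 0.0005
```

Request:
{"name": "jog_arm", "arguments": {"targets": [0.0007, 0, 0, 0, 0, 0, 0.0007, 0, 0, 0, 0, 0, 0.0007, 0, 0, 0, 0, 0]}}

```text
time: 22.35
position: [0.5462, -0.0119, 0.1973]
orientation: [3.141, -0.0, 1.736]
ft_force: [-1.4, -2.6, 0.5]
width: 0.0007
```

Request:
{"name": "jog_arm", "arguments": {"targets": [0.0007, 0, 0, 0, 0, 0, 0.0007, 0, 0, 0, 0, 0, 0.0007, 0, 0, 0, 0, 0]}}

```text
time: 22.72
position: [0.5461, -0.0112, 0.1973]
orientation: [3.141, -0.0, 1.736]
ft_force: [-0.8, -1.6, 0.7]
width: 0.0005
```

Now at the expected click point. I'll back off a little to test whether it is latched: the force should vanish.

Request:
{"name": "jog_arm", "arguments": {"targets": [-0.001, 0, 0, 0, 0, 0, -0.002, 0, 0, 0, 0, 0, -0.002, 0, 0, 0, 0, 0, -0.002, 0, 0, 0, 0, 0]}}

```text
time: 23.22
position: [0.5465, -0.0132, 0.1972]
orientation: [3.141, -0.0, 1.736]
ft_force: [0.7, 0.3, -0.1]
width: 0.0007
```

Request:
{"name": "jog_arm", "arguments": {"targets": [-0.001, 0, 0, 0, 0, 0, -0.002, 0, 0, 0, 0, 0, -0.002, 0, 0, 0, 0, 0, -0.002, 0, 0, 0, 0, 0]}}

```text
time: 23.72
position: [0.5467, -0.0153, 0.1972]
orientation: [3.142, 0.0, 1.736]
ft_force: [0.6, -0.3, 0.0]
width: 0.0006
```

```bash
python3 - <<'E'
from h import *
F=[]
for i in range(4):
    F.append(ctrl.sense()["ft_force"]);c=camera("side")
print(np.round(F,1))
E
```

```text
[[ 0.6 -0.3  0. ]
 [ 0.   0.4  0.5]
 [-0.3 -0.5  0.3]
 [ 0.1 -0.  -0.7]]
```

The force is zero, so it's latched. I'll back away, lift clear, and check.

Request:
{"name": "jog_arm", "arguments": {"targets": [-0.01, 0, 0, 0, 0, 0, -0.04, 0, 0, 0, 0, 0, -0.06, 0, -0.04, 0, 0, 0, -0.1, 0, -0.1, 0, 0, 0, -0.15, 0, -0.13, 0, 0, 0, -0.2, 0, -0.13, 0, 0, 0, -0.2, 0, -0.13, 0, 0, 0, -0.2, 0, -0.13, 0, 0, 0, -0.2, 0, -0.13, 0, 0, 0]}}

```text
time: 25.05
position: [0.5794, -0.2114, 0.3268]
orientation: [-3.141, -0.001, 1.737]
ft_force: [-0.3, 0.0, -0.8]
width: 0.0006
```

```bash
python3 - <<'E'
from h import *
s=ctrl.sense();print(s["time"],s["position"],s["ft_force"])
ims=[]
n_=np.array([-.1645,.9864])
for n,(r0,r1,c0,c1) in (("side",(110,290,190,370)),("top",(160,260,200,320))):
  for k in range(2):
    c=camera(n);W=world(c)
    hsv=cv2.cvtColor(c["color"],cv2.COLOR_RGB2HSV);H,S,V=[hsv[...,i] for i in range(3)]
    t=(H>5)&(H<19)&(S>130)&(V>70)&(W[...,2]>.117)&(W[...,2]<.13)&(np.hypot(W[...,0]-.545,W[...,1]-.0)<.1)
    print(n,"tabtop",t.sum(),rect(W[t]) if t.sum()>4 else 0)
  m=redpack(c,W,.055,.12,ctr=(.533,.069));print(m.sum(),rect(W[m]) if m.sum()>4 else 0,np.median(W[m],0))
  ims.append(cv2.resize(c["color"][r0:r1,c0:c1,::-1],(400,400 if n=="side" else 333),interpolation=2))
ims[1]=cv2.copyMakeBorder(ims[1],0,67,0,0,0);cv2.imwrite("pics/g.png",np.hstack(ims))
E
```

```text
25.05 [ 0.57940637 -0.21140648  0.32683988] [-0.26334215  0.00707083 -0.83484328]
side tabtop 79 (array([543.4,  -2.7]), 57.6, 14.4, 5.7)
side tabtop 73 (array([ 5.447e+02, -4.000e-01]), 58.9, 16.0, 10.4)
0 0 [nan nan nan]
top tabtop 39 (array([542.1,   3.3]), 53.7, 8.6, 8.7)
top tabtop 39 (array([542.1,   3.1]), 54.6, 8.8, 9.7)
0 0 [nan nan nan]
  return _methods._mean(a, axis=axis, dtype=dtype,
  ret = um.true_divide(
```

View pics/g.png

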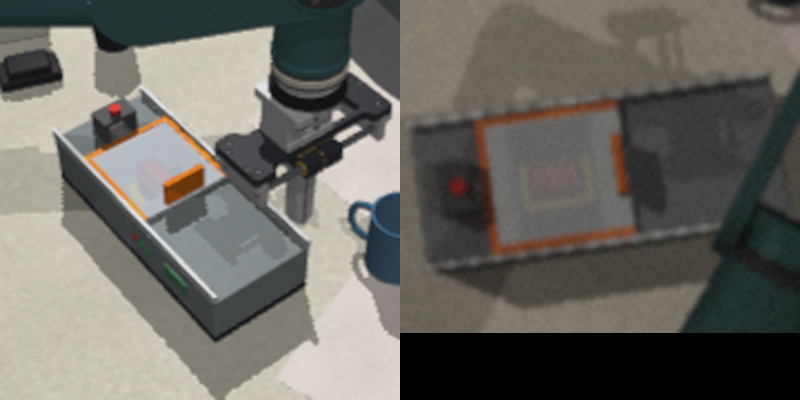

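The guard is shut (tab about 142 mm along its slide, not moving), and the red pack shows inside the yellow guides under it. The arm is clear, so I'm handing in.

```bash
python3 -c "
from bench import ctrl
print(ctrl.finish_job())"
```

```text
the job is handed in; nothing more can be done
None
```

The red-banded pack is standing in the charging well and the guard is latched shut over it. I handed the job in at about 25 s; no verdict is reported.

- **Pack:** I picked it up across its 30 mm sides and lowered it into the guides. It touched down at the seated height with about 2 N. After release its top measured 75 mm above the desk, against 74 mm expected, and it sat centred in the yellow frame.
- **Guard:** I pushed the tab with shut fingers. The catch resistance rose to about 9 N, then faded to the spring's roughly 3 N, and I stopped there. When I backed off, the force on the fingers dropped to zero and the tab stayed put at about 142 mm of travel.
- **Last checks:** The guard was still shut with the arm clear of it, and the pack could be seen under it in the guides. I couldn't measure the pack's position through the shut guard. The desk objects in the last views looked untouched, but I did not re-measure each one.
- **Disagreement:** The two cameras differed by about 4 mm in y throughout. I compared positions within each camera, so the difference mostly cancelled.

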